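# Unscrew the drain plug of a gear unit

### The job

Unscrew the star-gripped drain plug from the side port of the grey gear unit, draw it straight out of the port once its thread lets go, and set it down gently in the empty aluminium tray near you (not in the red pan, nor in the trays far to the right). Do not let it fall on the worktop, and leave the bottle, the steel rivet set and the flat tin standing where they are.

Things in the scene. Friction and masses are not known exactly. Their poses are not given: they have to be found in the camera images.
- port (a point): Centre of the port's mouth, on the thread axis, 95 mm above the worktop. y points level, straight out of the port along the axis; x level, roughly away from the robot; z up. Boss 72 mm across. Right-hand thread, 4 mm out per radian, turns lightly: unscrew with the plug's top going to +x. It lets go at about 125 degrees, 9 mm out; stop at about 150; pull straight out at about 135.
- gear_unit: Grey gear unit, fixed; origin under its case on the worktop, axes as the port's. Case 137 mm high, x -61 to 61, y -109 to 29 mm; boss from the case out to the port mouth at x 0, y 85 mm. Base plate 10 mm thick, x -70 to 105, y -110 to 175 mm.
- guard_edge (a point): Middle of the near lower edge of the aluminium sheet guard that covers the plug from above, 241 mm up; axes as the port's. The sheet runs level 74 mm from here to +x, then down to the base plate; it reaches 75 mm to either side in y. To work on the upper spokes under it, the hand has to lean back toward the robot, 30 to 45 degrees from vertical.
- plug_hub (a point): Centre of the plug's star grip, on its axis, in the mid-plane of its four black spokes; y along the axis, away from the shank. At the start 39 mm out from the mouth. Hub 40 mm across; 32 mm free between spokes and boss at the start, round a 24 mm neck and 46 mm collar. The 28 mm shank ends 87 mm behind this point; its two thread lugs (44 mm over both) 69 mm behind. 0.3 kg.
- spoke_1 (a point): Grip point of one spoke, 58 mm from the axis, in the spokes' mid-plane. Spokes stand at right angles, 16 mm wide, 14 mm thick along the axis, ending 78 mm from it. At the start this one points up and to the robot, 65 degrees from vertical. Pinched with fingers closing along the axis, a spoke can pivot between the pads, so the hand need not turn with it.
- spoke_2 (a point): The same point on the second spoke, 90 degrees from the first (at the start 25 degrees past vertical, leaning away from the robot).
- spoke_3 (a point): The same point on the third spoke, opposite the first.
- spoke_4 (a point): The same point on the fourth spoke, opposite the second; when the plug has been unscrewed by a quarter turn it stands where the first one stood at the start.
- tray: Round spun aluminium tray, open, empty and loose, 262 mm across the rim, 36 mm high, floor about 2 mm thick and about 200 mm across; origin at the centre of its underside. It and the red pan may change places.
- pan: Red pan body, 228 mm across, 68 mm high; origin at the centre of its underside. Not to be used.
- bottle: Clear plastic bottle with a cyan cap, 72 mm across, 212 mm high, standing near the gear unit on the robot's side; origin at the centre of its underside. Leave alone.
- punch: Steel rivet set standing on its end, 24 mm across, 66 mm high, on the robot's side of the plug; origin at the centre of its underside. Leave alone.
- tin: Flat grease tin with a red lid, 72 mm across, 38 mm high, standing straight out beyond the plug; origin at the centre of its underside. Leave alone.

How it is judged:
By the outcome, as a careful person would: the job done as asked, in the order asked, and still so for the second after the job is handed in, with the robot touching nothing.
It also fails if it takes over 64 s, if anything falls off the work surface, if the arm or the gripper's body presses on something with over 40 N, if the wrist force passes 120 N, or if a joint passes its speed limit or range.

### The arm

A 7-joint arm with a two-finger parallel gripper is mounted at the origin on a cart in front of the work surface, level with it; the furniture and walls round the work are solid. World frame = base frame: x ahead of the robot, y to its left, z up, the work surface at z = 0. Lengths are in mm, angles in degrees, forces in N, time in s.
With the tool pointing down it reaches from about 425 to 875 mm from the base axis. Payload 8.4 kg.
Tool frame: the origin (TCP) lies on the centre line of the jaws, within the pads' length; the fingertips stand 19 mm ahead of it and the grasp point (between the pads) is the TCP; x points along the fingers, y is the direction in which the jaws open and shut, and the axes are right-handed (so a half turn about x gives the same grasp; the last joint's range is limited). The gripper opens to 87 mm and grips with 3 to 60 N. Pads are 19 mm wide; open, the fingers measure 117 mm over their backs; the gripper's body (75 mm by 190 mm) begins 51 mm behind the grasp point.
Start: joints at [60.264, 19.091, 2.286, 83.961, -0.768, 76.965, -3.352], TCP at [264.901, -593.542, 241.546] pointing down, gripper open.
Joint ranges: [-147.57, 147.57], [-21.85, 119.76], [-74.77, 79.35], [14.55, 137.4], [-85.83, 265.84], [4.83, 119.75], [-152.11, 152.11]. Speed limits (degrees/s): [127.2, 127.2, 159.86, 159.86, 180, 180, 180].

### API

Orientations are given as [roll, pitch, yaw] about the fixed x, y, z axes, in that order (R = Rz(yaw) Ry(pitch) Rx(roll)).
In Python, from workcell import bot gives the robot as it stands. The module is installed in compiled form; this text tells all that it offers.
- The arm moves only by the tool drive_tool, never from a script. Its argument "rows" is a list of rows, each a list of 5 numbers: the opening, from -1 (shut) to 1 (fully open), then the shift along the tool's x, y, z in mm, then the turn about the tool's x in degrees. In form: [[grip, tx, ty, tz, twist], ...]. A call has 1 to 12 rows; each row is the pose to reach, as a shift and turn from the pose commanded when the call began, along the tool's axes at that moment; what a row does not reach only later rows make up. A row lasts 1/12 s, in which the tool goes at most 41.7 mm and 7.16 degrees, less where a joint would pass 70% of its speed; a pose out of reach is approached as far as the arm can. A call with a gripper value outside its range is refused whole. The fingers move at their own pace and stop on an object; "grip_force" is the grip in N (left out, the last holds). Time passes only in rows, so rows that repeat a pose let the fingers close. It gives the time, the measured TCP pose, the force and the opening at its end, in the units of the state.
- bot.get_obs(): the state, without advancing time (a new reading comes with each control period).
- bot.grab_frame(name): name is "scene" or "top"; returns the picture (400x640x3 uint8, red, green, blue); there is no depth.
- bot.get_calibration(name): a dict with "fx", "fy", "cx", "cy" (pixels), "D" ([k1, k2, p1, p2, k3] as OpenCV has them; the pictures are not rectified), "origin" and "orientation" of the camera in the world. Camera axes: x right, y down, z forward; pixel columns grow to the right and rows downward; lengths in mm; the calibration is good to about 2 mm. A picture is of the moment at which its call begins. get_calibration takes no time and is no camera call.
- bot.finish_job(): hands the job in, once; it reports no verdict.
The state is a dict: "time": time; "joint_positions": joint angles; "qvel": joint speeds; "effort": joint torques, N m; "tcp_pos": TCP position; "tcp_rot": TCP orientation; "ft_force": force on the tool from outside, world axes, zero at the start; "torque": the same for the moment, N m; "grip_width": finger opening in mm.
Only numpy, scipy, OpenCV 4.12 (cv2) and the standard library are available. Lean on these libraries where they do the work, as an engineer would, in place of code of your own. Each camera call takes 0.05 s, during which the arm holds its last target.

## Working session

There is one attempt and no reset: what is moved stays moved. The work goes in short steps, Python scripts to look and compute and a tool call to move; the robot and the scene stay as the last step left them, time stands still between calls to the robot, and variables do not carry over. Pictures are saved under pics/ and viewed, and the job is handed in when it is done.

Besides the shell and the picture viewer there is one more tool, called by a JSON object that holds its "fn" and its "kwargs". drive_tool: Moves the arm, as the interface text tells. Its arguments: {"type":"object","properties":{"rows":{"type":"array"},"grip_force":{"type":"number"}},"required":["rows"]}

```bash
mkdir -p pics; python3 - <<'E'
from workcell import bot
import cv2
o=bot.get_obs()
for k,v in o.items(): print(k,v)
for n in("scene","top"):
    f=bot.grab_frame(n); cv2.imwrite(f"pics/{n}0.png",f[:,:,::-1]); print(n,bot.get_calibration(n))
E
```

```text
time 0.0
joint_positions [60.26169819 19.13121108  2.28379154 84.01135837 -0.76829004 76.9657173
 -3.35386387]
qvel [-0.10269749 -0.02868739  0.03481666 -0.00043521 -0.08662618  0.07598945
  0.10067553]
effort [-6.94631126e-04 -6.56360292e+01  1.33483607e+00 -4.03801596e+01
 -5.97071601e-02  4.50891873e-02  2.14590091e-04]
tcp_pos [ 264.74865428 -593.15384109  240.66267569]
tcp_rot [-86.59421768  89.9069453  117.45793767]
ft_force [-0.302643    0.37403176  0.24306831]
torque [-0.02570288 -0.05101754 -0.01522824]
grip_width 86.91118471461695
scene {'fx': 478.5195760854493, 'fy': 478.5195760854493, 'cx': 314.4631251003354, 'cy': 190.14195265182494, 'D': array([-0.12178742,  0.        ,  0.        ,  0.        ,  0.        ]), 'origin': array([-304.81179688,  963.82528671,  753.16274167]), 'orientation': array([-114.06420842,    1.09464547, -142.10449614])}
top {'fx': 418.29492829701513, 'fy': 418.29492829701513, 'cx': 322.8012531925219, 'cy': 199.32389479929643, 'D': array([-0.08950776,  0.        ,  0.        ,  0.        ,  0.        ]), 'origin': array([ 283.4446488 , -209.40992286, 1528.1921006 ]), 'orientation': array([-169.70977409,    5.01302623,  -89.18953385])}
```

View pics/scene0.png

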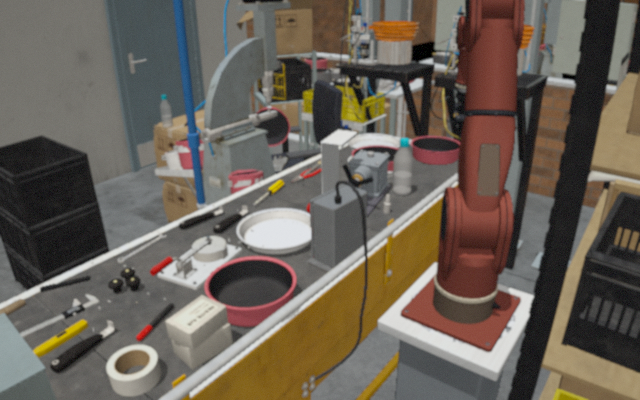

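View pics/top0.png

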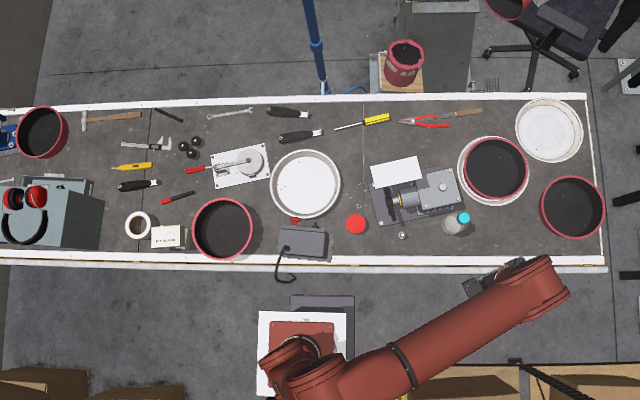

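```bash
cat > h.py <<'E'
import numpy as np, cv2
from scipy.spatial.transform import Rotation as R
from workcell import bot
def cam(n):
    c=bot.get_calibration(n); K=np.array([[c['fx'],0,c['cx']],[0,c['fy'],c['cy']],[0,0,1.]])
    return K,np.array(c['D']),np.array(c['origin']),R.from_euler('xyz',c['orientation'],degrees=True).as_matrix()
def ray(n,uv):
    K,D,o,M=cam(n); p=cv2.undistortPoints(np.array([[uv]],float),K,D)[0,0]
    d=M@np.array([p[0],p[1],1]); return o,d/np.linalg.norm(d)
def onz(n,uv,z):
    o,d=ray(n,uv); return o+d*(z-o[2])/d[2]
def tri(uvs,uvt):
    o1,d1=ray('scene',uvs);o2,d2=ray('top',uvt)
    A=np.stack([d1,-d2],1); s=np.linalg.lstsq(A,o2-o1,rcond=None)[0]
    a=o1+s[0]*d1;b=o2+s[1]*d2; return (a+b)/2,np.linalg.norm(a-b)
def proj(n,P):
    K,D,o,M=cam(n); P=np.atleast_2d(P); q=(P-o)@M
    return cv2.projectPoints(q,np.zeros(3),np.zeros(3),K,D)[0][:,0]
def rot(): return R.from_euler('xyz',bot.get_obs()['tcp_rot'],degrees=True).as_matrix()
E
python3 - <<'E'
from h import *
s=cv2.imread('pics/scene0.png');t=cv2.imread('pics/top0.png')
cv2.imwrite('pics/s0c.png',cv2.resize(s[110:230,300:460],None,fx=5,fy=5,interpolation=cv2.INTER_CUBIC))
cv2.imwrite('pics/t0c.png',cv2.resize(t[140:260,340:500],None,fx=5,fy=5,interpolation=cv2.INTER_CUBIC))
for n,p,z in [('tray',(305,183),36),('pan',(222,228),68),('tin',(356,224),38),('punch',(402,235),66),('cap',(464,218),212),('base',(300,345),0),('edge near',(300,258),0),('edge far',(300,97),0),('boxtop',(303,240),100)]:
    print(n,onz('top',p,z).round())
E
```

```text
tray [615.  -8.  36.]
pan [443. 287.  68.]
tin [ 463. -195.   38.]
punch [ 422. -355.   66.]
cap [ 462. -534.  212.]
base [33.  3.  0.]
edge near [342.   9.   0.]
edge far [970.  25.   0.]
boxtop [400. -14. 100.]
```

View pics/s0c.png

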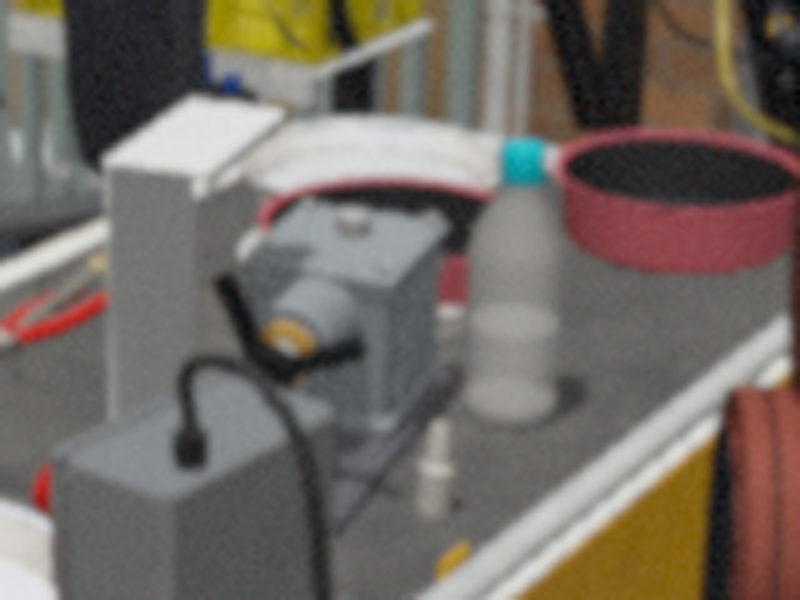

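View pics/t0c.png

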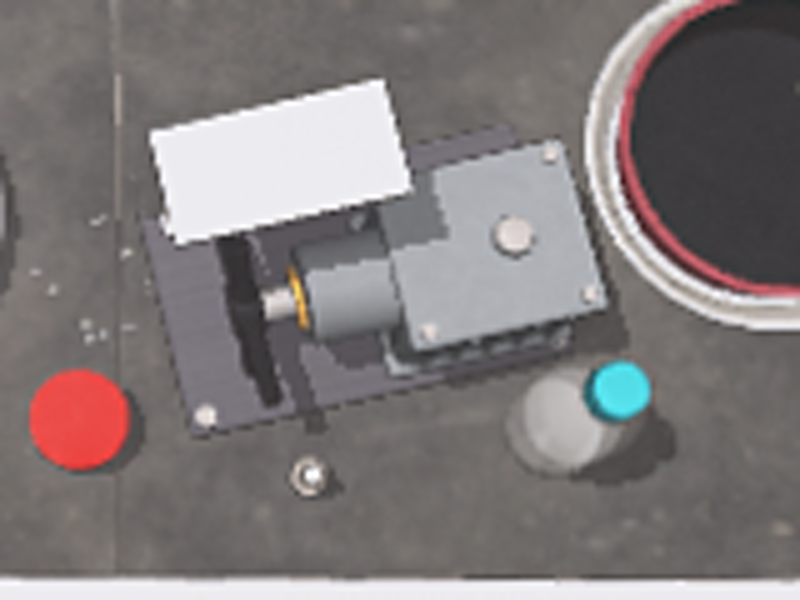

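```bash
cat >> h.py <<'E'
def Z(y): return R.from_euler('z',y,degrees=True).as_matrix()
E
python3 - <<'E'
from h import *
from scipy.optimize import least_squares
pt=lambda x,y:(340+x/5-.4,140+y/5-.4)
obs=[((563,142),(61,-109,137)),((605,305),(-61,-109,137)),((417,350),(-61,29,137)),((195,435),(-70,175,10)),((147,222),(105,175,10))]
P=np.array([b for a,b in obs],float);U=np.array([pt(*a) for a,b in obs])
def f(v): return (proj('top',P@Z(v[2]).T+[v[0],v[1],0])-U).ravel()
r=least_squares(f,[500,-400,0]);print(r.x,r.fun.round(2).reshape(-1,2).tolist())
g=[((175,245),(0,75)),((411,190),(0,-75)),((150,132),(74,75)),((383,80),(74,-75))]
W=np.array([onz('top',pt(*a),241)for a,b in g]);print(W.round(1))
M=Z(r.x[2]);o=np.r_[r.x[:2],0]
print('guard local',((W-o)@M).round(1).tolist())
hub=o+M@[0,85+39,95]
print('port',o+M@[0,85,95],'hub',hub)
s=cv2.imread('pics/scene0.png');t=cv2.imread('pics/top0.png')
pts=[hub]
for k in range(4):
    a=np.radians(-65+90*k); 
    for q in(58,78): pts.append(hub+M@[q*np.sin(a),0,q*np.cos(a)])
pts.append(o+M@[0,85,95])
for n,im,(x0,y0) in(('scene',s,(300,110)),('top',t,(340,140))):
    c=cv2.resize(im[y0:y0+120,x0:x0+160],None,fx=5,fy=5)
    for i,q in enumerate(proj(n,np.array(pts))):
        q=(q-[x0,y0]+.5)*5;cv2.circle(c,(int(q[0]),int(q[1])),4,(0,255,0) if i else (0,0,255),-1)
    cv2.imwrite(f'pics/chk_{n}.png',c)
E
```

```text
[ 561.89212985 -430.52859057   13.54037197] [[0.29, -1.36], [2.05, 0.6], [-0.61, 1.23], [0.01, 1.25], [-1.95, -1.98]]
[[ 550.2 -255.2  241. ]
 [ 584.8 -402.3  241. ]
 [ 623.1 -240.1  241. ]
 [ 656.1 -387.   241. ]]
guard local [[29.7, 173.2, 241.0], [28.8, 22.1, 241.0], [104.1, 170.8, 241.0], [101.7, 20.3, 241.0]]
port [ 541.99104068 -347.8911496    95.        ] hub [ 532.85995271 -309.97514727   95.        ]
```

View pics/chk_scene.png

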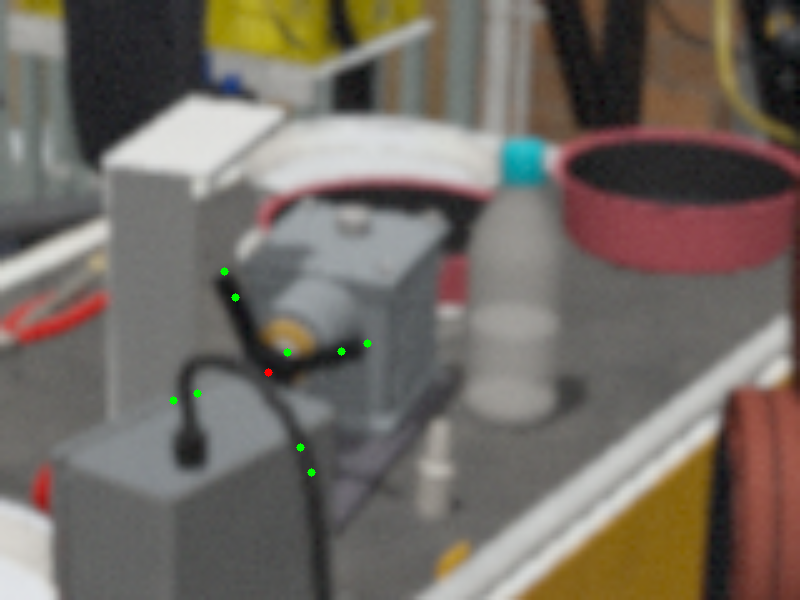

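View pics/chk_top.png

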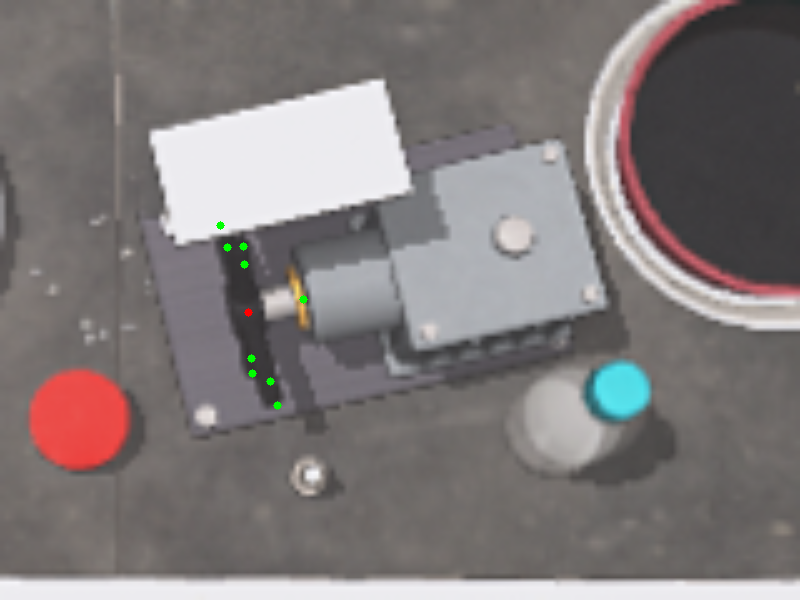

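```bash
python3 - <<'E'
from h import *
s=cv2.imread('pics/scene0.png');t=cv2.imread('pics/top0.png')
a=cv2.resize(t[165:230,365:465],None,fx=8,fy=8,interpolation=cv2.INTER_CUBIC)
b=cv2.resize(s[145:200,335:400],None,fx=10,fy=10,interpolation=cv2.INTER_CUBIC)
a=cv2.convertScaleAbs(a,alpha=1.6,beta=10);b=cv2.convertScaleAbs(b,alpha=1.6,beta=10)
cv2.imwrite('pics/t1.png',a);cv2.imwrite('pics/s1.png',b)
E
```

```text
(no output)
```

View pics/t1.png

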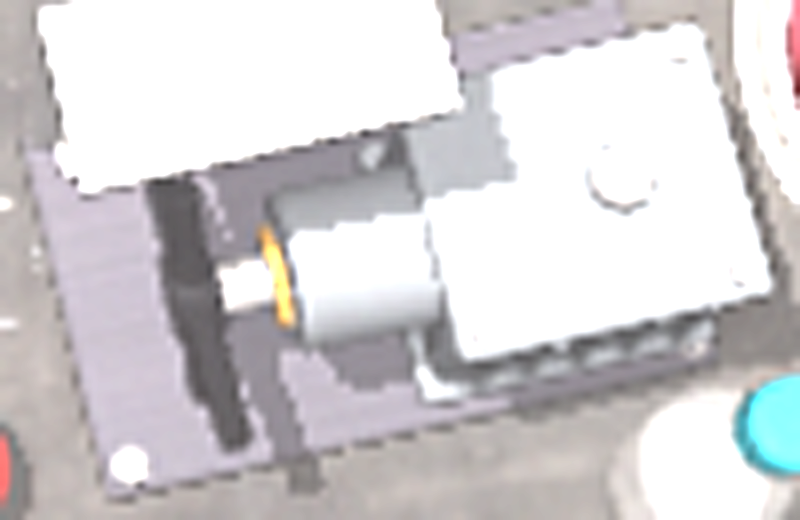

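View pics/s1.png

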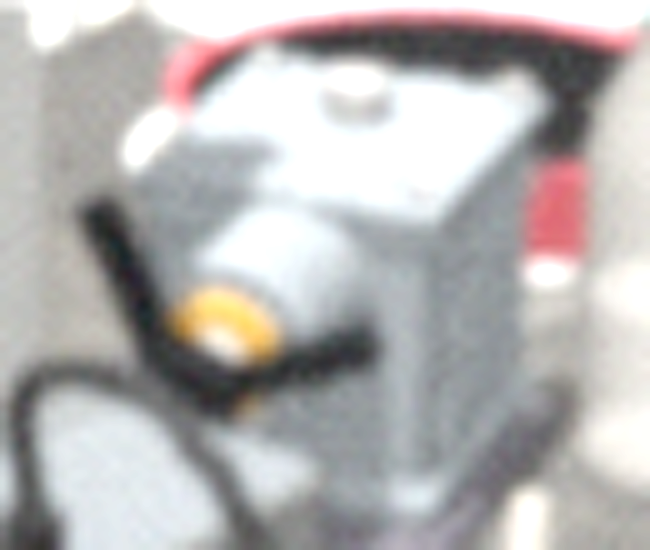

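```bash
python3 - <<'E'
from h import *
T=lambda x,y:(365+(x+.5)/8-.5,165+(y+.5)/8-.5)
S=lambda x,y:(335+(x+.5)/10-.5,145+(y+.5)/10-.5)
def yawof(a,b,z):
    p=onz('top',T(*a),z);q=onz('top',T(*b),z);d=p-q;return np.degrees(np.arctan2(-d[0],d[1])).round(2),np.linalg.norm(d).round(1)
print('case long',yawof((462,360),(772,290),137),'case short+90',yawof((700,28),(772,290),137))
print('plate short+90',yawof((28,148),(112,497),10),'plate long', yawof((112,497),(500,408),10))
print('guard',yawof((82,193),(462,105),241),yawof((38,8),(82,193),241))
print('sp1tip',tri(S(372,340),T(235,440)), onz('top',T(235,440),128))
print('sp2tip scene', S(95,205))
# boss mouth: orange edges at left/right silhouette z=95
a=onz('top',T(266,228),95+0);b=onz('top',T(290,325),95);print('mouth sil',a,b)
print('neck joint',onz('top',T(225,287),95), onz('top',T(270,281),95), onz('top',T(245,283),107))
print('plate cornerA',onz('top',T(112,497),10),'B',onz('top',T(28,148),10))
E
```

```text
case long (np.float64(12.81), np.float64(132.4)) case short+90 (np.float64(-77.44), np.float64(115.1))
plate short+90 (np.float64(-77.08), np.float64(166.2)) plate long (np.float64(13.1), np.float64(179.9))
guard (np.float64(13.14), np.float64(152.0)) (np.float64(-77.45), np.float64(76.5))
sp1tip (array([ 467.32513459, -323.12778809,  127.22960823]), np.float64(1.0164082953144395)) [ 467.67143142 -322.82172733  128.        ]
sp2tip scene (344.05, 165.05)
mouth sil [ 564.40966931 -340.25512202   95.        ] [ 521.87739575 -349.76585481   95.        ]
neck joint [ 538.52022228 -322.2177358    95.        ] [ 541.11799252 -341.5543233    95.        ] [ 538.10904767 -329.80589467  107.        ]
plate cornerA [ 457.0998882  -276.64508103   10.        ] B [ 619.045784   -239.50267712   10.        ]
```

```bash
python3 - <<'E'
from h import *
T=lambda x,y:(365+(x+.5)/8-.5,165+(y+.5)/8-.5)
M=Z(12.95)
print('right mid',M.T@onz('top',T(736,159),137)); 
for n,p,z in [('caseBL',(462,360),137),('caseBR',(772,290),137),('caseTR',(700,28),137),('neck',(245,283),107),('plA',(112,497),10),('plB',(28,148),10),('g1',(82,193),241),('g2',(462,105),241),('gA',(38,8),241),('spokeoutface mid sp1',(207,400),120),('sp2',(172,195),148),('hub',(193,290),115),('plate left edge mid',(70,320),10),('plate bottom edge',(300,456),10)]:
    print(n,(M.T@onz('top',T(*p),z)).round(1))
E
```

```text
right mid [ 450.81175359 -650.67082692  137.        ]
caseBL [ 394. -518.  137.]
caseBR [ 393.7 -650.4  137. ]
caseTR [ 508.8 -651.1  137. ]
neck [ 450.5 -442.   107. ]
plA [ 383.5 -372.    10. ]
plB [ 549.6 -372.1   10. ]
g1 [ 478.6 -372.6  241. ]
g2 [ 479.1 -524.6  241. ]
gA [ 555.1 -373.1  241. ]
spokeoutface mid sp1 [ 403.4 -412.9  120. ]
sp2 [ 487.2 -416.4  148. ]
hub [ 451.3 -418.9  115. ]
plate left edge mid [ 466.9 -372.3   10. ]
plate bottom edge [ 382.8 -459.    10. ]
```

```bash
cat >> h.py <<'E'
AX=Z(12.95)
def L(dx,dy,z): # dx across, dy out along axis from hub start, z height -> world
    return np.array([534.1,-308.1,0])+AX@[dx,dy,0]+[0,0,z]
def goto(P,yaw_axis=True):
    o=bot.get_obs(); M=rot(); d=np.array(P)-o['tcp_pos']
    sh=M.T@d
    a=AX@[0,1,0]; out=[]
    for s in(1,-1):
        v=M.T@(s*a); out.append(np.degrees(np.arctan2(v[2],v[1])).round(2))
    loc=AX.T@(o['tcp_pos']-np.array([534.1,-308.1,0]))
    print('t',o['time'].__round__(2),'shift',sh.round(1),'twist opts',out,'loc',loc.round(1),'F',(AX.T@o['ft_force']).round(1),'grip',round(o['grip_width'],1))
    print('toolx',(AX.T@M[:,0]).round(3),'tooly',(AX.T@M[:,1]).round(3),'toolz',(AX.T@M[:,2]).round(3),'q',o['joint_positions'].round(1))
E
python3 - <<'E'
from h import *
a=np.radians(65);goto(L(-58*np.sin(a),0,95+58*np.cos(a)))
print(tri((300+335/5,110+405/5),(328,232)))
print(L(-52,0,120))
E
```

```text
t 0.1 shift [ 121.5 -160.5 -310.6] twist opts [np.float64(-168.9), np.float64(11.1)] loc [-326.4 -217.5  240.8] F [-0.3  0.4 -0.4] grip 86.7
toolx [-0.     0.001 -1.   ] tooly [ 0.193 -0.981 -0.001] toolz [-0.981 -0.193  0.   ] q [60.3 19.1  2.3 84.  -0.8 77.  -3.4]
(array([ 393.82749473, -120.18497043,  179.74188959]), np.float64(58.707614785083706))
[ 483.42256797 -319.75323487  120.        ]
```

{"fn": "drive_tool", "kwargs": {"rows": [[-0.28, -40, 0, 0, 0], [-0.28, -80, 0, 0, 0], [-0.28, -100, -15, -30, 2], [-0.28, -100, -35, -65, 4], [-0.28, -100, -55, -100, 6], [-0.28, -100, -75, -135, 8], [-0.28, -100, -92, -170, 10], [-0.28, -100, -110, -205, 11.1], [-0.28, -100, -127, -240, 11.1], [-0.28, -100, -145, -275, 11.1], [-0.28, -100, -160, -309, 11.1], [-0.28, -100, -160, -309, 11.1]], "grip_force": 40}}

```text
time: 1.1
tcp_pos: [487.2, -313.4, 341.1]
tcp_rot: [-127.9, 89.8, 65.7]
ft_force: [1.1, 1.0, -0.1]
grip_width: 31.8
```

```bash
python3 - <<'E'
from h import *
import time
a=np.radians(65);goto(L(-58*np.sin(a),0,95+58*np.cos(a)))
for n in("scene","top"): cv2.imwrite(f"pics/{n}2.png",bot.grab_frame(n)[:,:,::-1])
E
```

```text
t 1.1 shift [221.6   6.    6.3] twist opts [np.float64(-179.36), np.float64(0.64)] loc [-46.9   5.4 341.1] F [ 1.3  0.8 -0.1] grip 31.8
toolx [ 0.002  0.003 -1.   ] tooly [ 0.011 -1.    -0.003] toolz [-1.    -0.011 -0.002] q [ 36.7   9.5  -9.6  84.4   1.3  86.3 -49.2]
```

View pics/scene2.png

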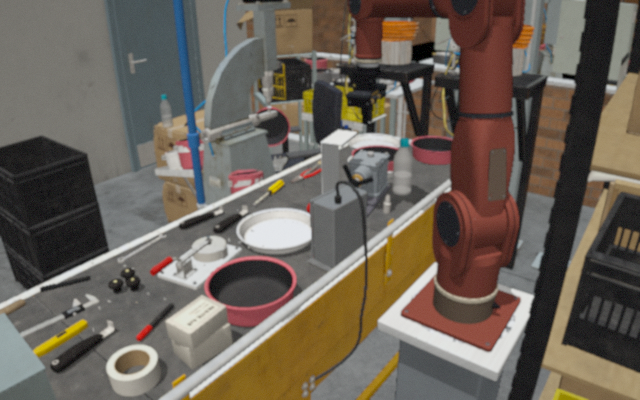

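View pics/top2.png

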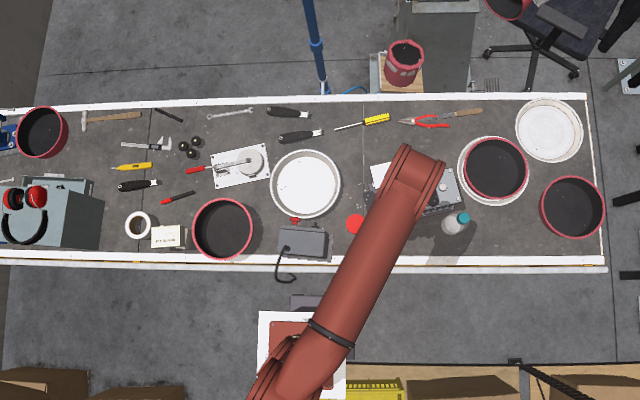

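{"fn": "drive_tool", "kwargs": {"rows": [[-0.28, 0, 0, 0, 0], [-0.28, 40, 0, 0, 0], [-0.28, 80, 0, 0, 0], [-0.28, 120, 0, 0, 0], [-0.28, 150, 0, 0, 0], [-0.28, 150, 0, 0, 0], [-0.28, 150, 0, 0, 0]]}}

```text
time: 1.78
tcp_pos: [480.3, -322.4, 190.9]
tcp_rot: [-39.2, 89.8, 153.6]
ft_force: [0.9, 0.6, 0.7]
grip_width: 31.4
```

```bash
python3 - <<'E'
from h import *
a=np.radians(65);goto(L(-58*np.sin(a),0,95+58*np.cos(a)))
s=bot.grab_frame('scene')[:,:,::-1]
cv2.imwrite('pics/s3.png',cv2.convertScaleAbs(cv2.resize(s[70:230,310:450],None,fx=5,fy=3.75*4/3/1,interpolation=cv2.INTER_CUBIC)[:600],alpha=1.5,beta=10))
c=cv2.resize(s[90:210,320:430],None,fx=5,fy=5,interpolation=cv2.INTER_CUBIC);cv2.imwrite('pics/s3.png',cv2.convertScaleAbs(c,alpha=1.5,beta=10))
E
```

```text
t 1.78 shift [71.4 -1.7 -3.2] twist opts [np.float64(179.87), np.float64(-0.13)] loc [-55.6  -1.9 190.9] F [1.  0.4 0.7] grip 31.4
toolx [-0.002  0.002 -1.   ] tooly [-0.002 -1.    -0.002] toolz [-1.     0.002  0.002] q [ 37.4  13.3  -9.2  97.5   2.3  69.6 -49.6]
```

View pics/s3.png

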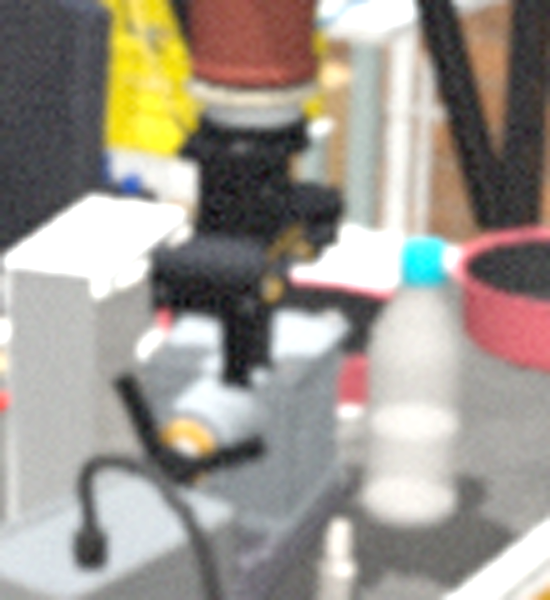

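{"fn": "drive_tool", "kwargs": {"rows": [[-0.28, 15, -2, 0, 0], [-0.28, 30, -2, 0, 0], [-0.28, 45, -2, 0, 0], [-0.28, 58, -2, 0, 0], [-0.28, 68, -2, 0, 0], [-0.28, 68, -2, 0, 0]]}}

```text
time: 2.33
tcp_pos: [481.5, -320.1, 123.8]
tcp_rot: [124.6, 90.0, -42.5]
ft_force: [-0.5, -0.2, 0.3]
grip_width: 31.3
```

```bash
cat > look.py <<'E'
from h import *
import sys
a=np.radians(65);goto(L(-58*np.sin(a),0,95+58*np.cos(a)))
if len(sys.argv)>1:
    s=bot.grab_frame('scene')[:,:,::-1]
    c=cv2.resize(s[100:210,320:430],None,fx=5,fy=5,interpolation=cv2.INTER_CUBIC);cv2.imwrite(f'pics/{sys.argv[1]}.png',cv2.convertScaleAbs(c,alpha=1.5,beta=10))
E
python3 look.py s4
```

```text
t 2.33 shift [ 4.3  0.1 -1.4] twist opts [np.float64(179.96), np.float64(-0.04)] loc [-5.400e+01  1.000e-01  1.238e+02] F [-0.5 -0.1  0.3] grip 31.3
toolx [ 0. -0. -1.] tooly [-0.001 -1.     0.   ] toolz [-1.     0.001 -0.   ] q [ 37.1  16.5  -9.3 101.9   3.   61.9 -50.3]
```

View pics/s4.png

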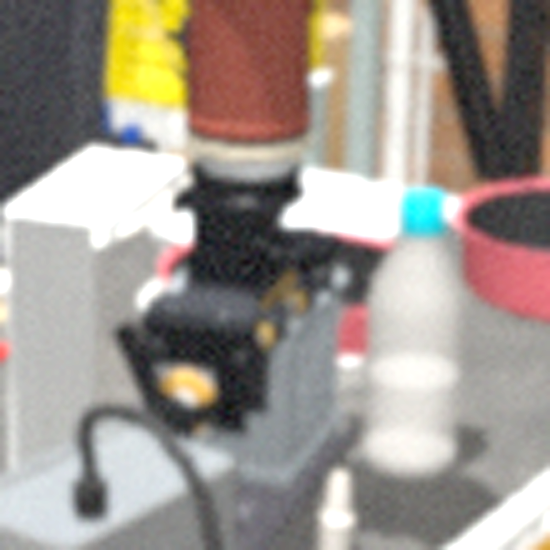

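{"fn": "drive_tool", "kwargs": {"rows": [[-1, 0, 0, 0, 0], [-1, 0, 0, 0, 0], [-1, 0, 0, 0, 0], [-1, 0, 0, 0, 0]], "grip_force": 30}}

```text
time: 2.72
tcp_pos: [482.0, -320.2, 124.5]
tcp_rot: [128.0, 89.9, -39.1]
ft_force: [0.1, -1.4, 2.6]
grip_width: 13.7
```

```bash
python3 look.py
```

```text
t 2.72 shift [ 5.  -0.1 -0.9] twist opts [np.float64(180.0), np.float64(-0.0)] loc [-5.340e+01 -1.000e-01  1.245e+02] F [-0.2 -1.4  2.6] grip 13.7
toolx [ 0.001 -0.002 -1.   ] tooly [-0.    -1.     0.002] toolz [-1.     0.    -0.001] q [ 37.1  16.4  -9.3 101.8   3.   61.9 -50.3]
```

{"fn": "drive_tool", "kwargs": {"rows": [[-1, -3.7, -0.3, -2.2, 0], [-1, -7.2, -0.6, -4.7, 0], [-1, -10.5, -0.9, -7.4, 0], [-1, -13.6, -1.1, -10.3, 0], [-1, -13.6, -1.1, -10.3, 0]]}}

```text
time: 3.13
tcp_pos: [490.8, -316.8, 137.6]
tcp_rot: [10.7, 89.9, -156.4]
ft_force: [-3.4, -4.6, -0.3]
grip_width: 13.6
```

```bash
python3 look.py
```

```text
t 3.13 shift [18.1  1.3  8.4] twist opts [np.float64(179.95), np.float64(-0.05)] loc [-44.2   1.3 137.6] F [-4.3 -3.8 -0.3] grip 13.6
toolx [-0.001 -0.    -1.   ] tooly [-0.001 -1.     0.   ] toolz [-1.     0.001  0.001] q [ 36.5  16.4  -9.5 100.2   3.1  63.7 -51.1]
```

{"fn": "drive_tool", "kwargs": {"rows": [[-1, -2.9, -0.3, -3.1, 0], [-1, -5.6, -0.6, -6.4, 0], [-1, -8.1, -0.9, -9.9, 0], [-1, -10.3, -1.1, -13.5, 0], [-1, -12.2, -1.4, -17.3, 0], [-1, -13.8, -1.7, -21.2, 0], [-1, -15.2, -2.0, -25.3, 0], [-1, -15.2, -2.0, -25.3, 0]]}}

```text
time: 3.8
tcp_pos: [514.6, -309.2, 153.0]
tcp_rot: [1.7, 89.9, -165.4]
ft_force: [-6.2, -2.0, 3.8]
grip_width: 13.8
```

```bash
python3 look.py s5
```

```text
t 3.8 shift [33.5  3.4 33.2] twist opts [np.float64(179.94), np.float64(-0.06)] loc [-19.3   3.3 153. ] F [-6.5 -0.5  3.8] grip 13.8
toolx [-0.002 -0.    -1.   ] tooly [-0.001 -1.     0.   ] toolz [-1.     0.001  0.002] q [ 35.   17.4  -9.9  96.9   3.3  66.  -53. ]
```

View pics/s5.png

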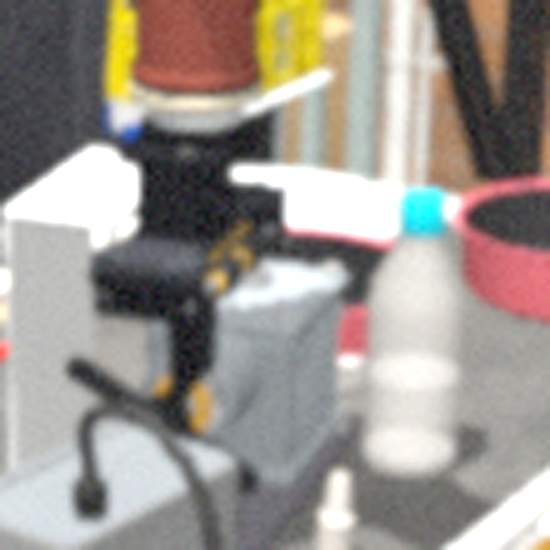

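{"fn": "drive_tool", "kwargs": {"rows": [[-0.28, 0, 0, 0, 0], [-0.28, 0, 0, 0, 0], [-0.28, 0, 0, 0, 0], [-0.28, -25, 0, 0, 0], [-0.28, -55, 0, 0, 0], [-0.28, -55, 0, 18, 0], [-1, -55, 0, 36, 0], [-1, -35, 0, 36, 0], [-1, -12, 0, 36, 0], [-1, -12, 0, 36, 0], [-1, -12, 0, 36, 0]]}}

```text
time: 4.77
tcp_pos: [480.0, -315.8, 163.8]
tcp_rot: [-56.0, 89.9, 137.0]
ft_force: [-0.4, -1.1, 0.9]
grip_width: 6.0
```

```bash
python3 look.py s6
```

```text
t 4.77 shift [44.3  4.7 -1.9] twist opts [np.float64(-179.96), np.float64(0.04)] loc [-54.4   4.6 163.8] F [-0.6 -1.   0.9] grip 6.0
toolx [-0.001  0.002 -1.   ] tooly [ 0.001 -1.    -0.002] toolz [-1.    -0.001  0.001] q [ 37.   14.   -9.4  99.9   2.4  66.4 -50.1]
```

View pics/s6.png

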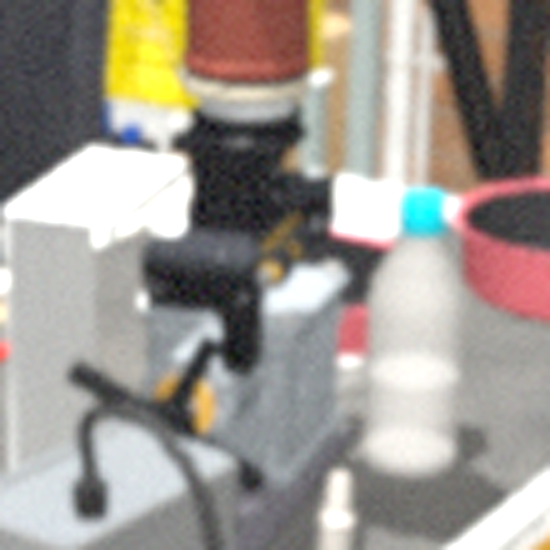

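{"fn": "drive_tool", "kwargs": {"rows": [[-1, 0, 0, -6, 0], [-1, 0, 0, -12, 0], [-1, 0, 0, -17, 0], [-1, 0, 0, -21, 0], [-1, 0, 0, -25, 0], [-1, 0, 0, -29, 0], [-1, 0, 0, -33, 0], [-1, 0, 0, -36, 0], [-1, 0, 0, -39, 0], [-1, 0, 0, -39, 0]]}}

```text
time: 5.65
tcp_pos: [518.9, -307.5, 164.2]
tcp_rot: [-116.3, 90.0, 76.7]
ft_force: [-0.8, 0.4, -0.0]
grip_width: 0.1
```

```bash
python3 look.py s7
```

```text
t 5.65 shift [44.7  4.  37.9] twist opts [np.float64(-179.97), np.float64(0.03)] loc [-14.7   4.  164.2] F [-0.7  0.5 -0. ] grip 0.1
toolx [ 0.  0. -1.] tooly [ 0.001 -1.    -0.   ] toolz [-1.    -0.001 -0.   ] q [ 34.7  17.1 -10.   95.9   3.2  67.3 -53.1]
```

View pics/s7.png

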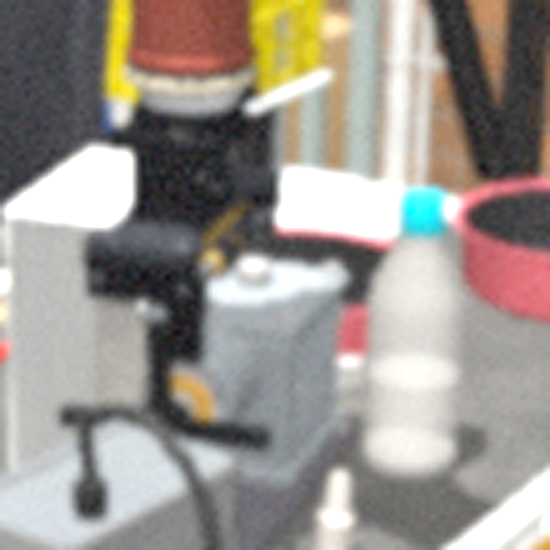

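{"fn": "drive_tool", "kwargs": {"rows": [[-1, 0, 0, 12, 0], [-0.28, 0, 0, 28, 0], [-0.28, 0, -0.5, 43, 0], [-0.28, 0, -0.5, 43, 0], [-0.28, 0, -0.5, 43, 0], [-0.28, 15, -0.5, 43, 0], [-0.28, 32, -0.5, 43, 0], [-0.28, 50, -0.5, 43, 0], [-0.28, 66, -0.5, 43, 0], [-0.28, 66, -0.5, 43, 0], [-0.28, 66, -0.5, 43, 0]]}}

```text
time: 6.62
tcp_pos: [476.2, -316.5, 98.0]
tcp_rot: [-56.4, 89.9, 136.5]
ft_force: [-0.5, -0.6, -0.1]
grip_width: 31.0
```

```bash
python3 look.py s8
```

```text
t 6.62 shift [-21.6   4.7  -5.7] twist opts [np.float64(-179.97), np.float64(0.03)] loc [-58.3   4.8  98. ] F [-0.6 -0.5 -0.1] grip 31.0
toolx [-0.001  0.001 -1.   ] tooly [ 0.001 -1.    -0.001] toolz [-1.    -0.001  0.001] q [ 37.1  17.4  -9.3 104.    3.2  58.9 -50.5]
```

View pics/s8.png

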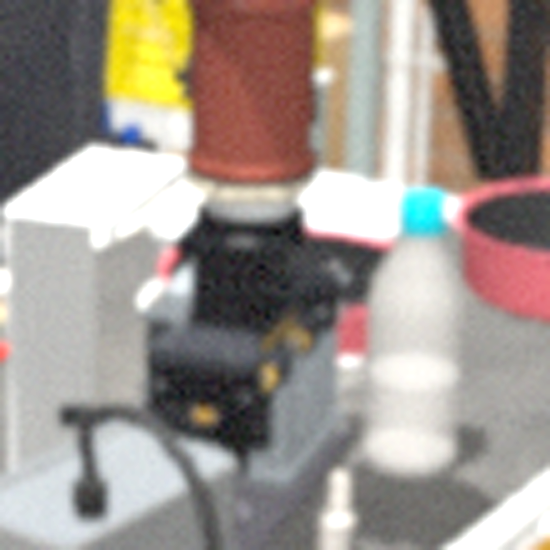

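{"fn": "drive_tool", "kwargs": {"rows": [[-1, 0, 0, 0, 0], [-1, 0, 0, 0, 0], [-1, 0, 0, 0, 0], [-1, -3, -0.2, -0.2, 0], [-1, -6.1, -0.4, -0.6, 0], [-1, -12, -0.8, -1.9, 0], [-1, -17.9, -1.2, -3.8, 0], [-1, -23.4, -1.7, -6.3, 0], [-1, -28.7, -2.1, -9.3, 0], [-1, -33.7, -2.5, -12.9, 0], [-1, -38.2, -2.9, -17, 0], [-1, -38.2, -2.9, -17, 0]]}}

```text
time: 7.67
tcp_pos: [492.7, -310.3, 137.7]
tcp_rot: [71.0, 90.0, -96.1]
ft_force: [-5.3, -2.3, 0.4]
grip_width: 14.1
```

```bash
python3 look.py
```

```text
t 7.67 shift [18.2  7.1 11.8] twist opts [np.float64(-179.99), np.float64(0.01)] loc [-40.8   7.2 137.7] F [-5.7 -1.1  0.4] grip 14.1
toolx [-0. -0. -1.] tooly [ 0. -1.  0.] toolz [-1. -0.  0.] q [ 36.   16.2  -9.7 100.5   3.   63.6 -51.7]
```

{"fn": "drive_tool", "kwargs": {"rows": [[-1, -4.1, -0.4, -4.5, 0], [-1, -7.7, -0.8, -9.5, 0], [-1, -10.7, -1.3, -14.8, 0], [-1, -13.2, -1.7, -20.4, 0], [-1, -14.0, -1.8, -22.3, 0], [-1, -14.0, -1.8, -22.3, 0]]}}

```text
time: 8.17
tcp_pos: [513.6, -303.6, 151.2]
tcp_rot: [3.0, 89.9, -164.0]
ft_force: [-6.3, -2.0, 1.1]
grip_width: 13.9
```

```bash
python3 look.py s9
```

```text
t 8.17 shift [31.7  9.  33.5] twist opts [np.float64(-180.0), np.float64(0.0)] loc [-19.    9.  151.2] F [-6.6 -0.5  1.1] grip 13.9
toolx [-0.001 -0.    -1.   ] tooly [ 0. -1.  0.] toolz [-1.    -0.     0.001] q [ 34.7  17.1 -10.1  97.6   3.3  65.7 -53.3]
```

View pics/s9.png

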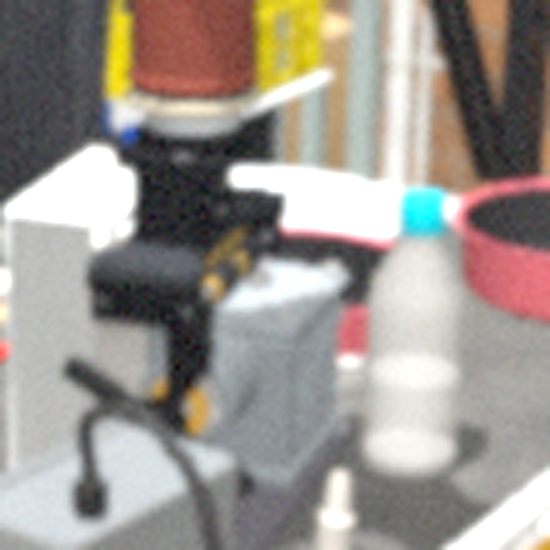

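{"fn": "drive_tool", "kwargs": {"rows": [[-1, 0, -1.5, 0, 0], [-1, 0, -3, 0, 0], [-1, 0, -5, 0, 0], [-1, 0, -7, 0, 0], [-1, 0, -7, 0, 0]], "grip_force": 50}}

```text
time: 8.63
tcp_pos: [511.8, -296.9, 151.2]
tcp_rot: [42.4, 90.0, -124.7]
ft_force: [-5.6, -1.8, 1.8]
grip_width: 13.3
```

```bash
python3 look.py
```

```text
t 8.63 shift [31.7 15.9 33.3] twist opts [np.float64(179.99), np.float64(-0.01)] loc [-19.2  15.9 151.2] F [-5.9 -0.5  1.8] grip 13.3
toolx [-0. -0. -1.] tooly [-0. -1.  0.] toolz [-1.  0.  0.] q [ 34.4  16.5 -10.3  98.3   3.2  65.5 -53.8]
```

{"fn": "drive_tool", "kwargs": {"rows": [[-1, 0, -4, 0.5, 0], [-1, 0, -8, 1, 0], [-1, 0, -12, 1, 0], [-1, 0, -16, 1, 0], [-1, 0, -20, 1, 0], [-1, 0, -24, 1, 0], [-1, 0, -28, 1, 0], [-1, 0, -32, 1, 0], [-1, 0, -36, 1, 0], [-1, 0, -41, 1, 0], [-1, 0, -46, 1, 0], [-1, 0, -46, 1, 0]]}}

```text
time: 9.63
tcp_pos: [500.8, -250.4, 150.4]
tcp_rot: [-92.5, 89.9, 100.6]
ft_force: [1.3, 0.5, -3.5]
grip_width: 13.6
```

```bash
python3 look.py s10
```

```text
t 9.63 shift [30.8 63.6 33.1] twist opts [np.float64(-179.9), np.float64(0.1)] loc [-19.5  63.7 150.4] F [ 1.4  0.2 -3.5] grip 13.6
toolx [ 0.     0.001 -1.   ] tooly [ 0.002 -1.    -0.001] toolz [-1.    -0.002 -0.   ] q [ 32.4  13.2 -11.8 102.7   2.9  64.5 -57.3]
```

View pics/s10.png

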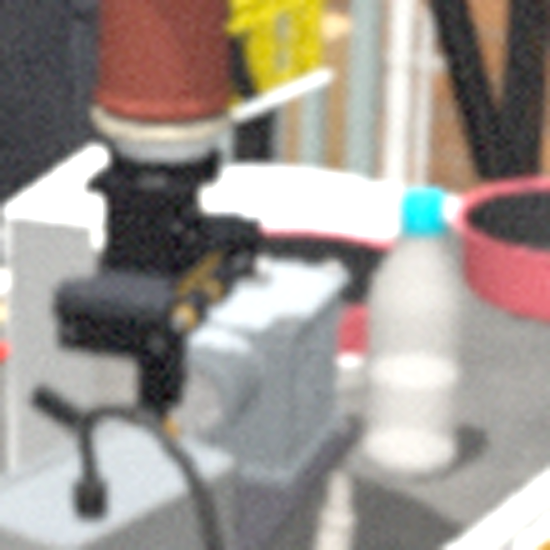

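{"fn": "drive_tool", "kwargs": {"rows": [[-1, 0, 0, 8, 0], [-1, 0, 0, 18, 0], [-1, -4, 0, 28, 0], [-1, -8, 0, 39, 0], [-1, -15, 0, 50, 0], [-1, -30, 0, 55, 0], [-1, -50, 0, 55, 0], [-1, -75, 0, 55, 0], [-1, -100, 0, 55, 0], [-1, -125, 0, 55, 0], [-1, -145, 0, 55, 0], [-1, -150, 0, 55, 0]]}}

```text
time: 10.68
tcp_pos: [447.4, -265.4, 305.1]
tcp_rot: [137.3, 89.6, -29.8]
ft_force: [-0.1, -0.4, -1.5]
grip_width: 13.3
```

```bash
python3 - <<'E'
from h import *
goto(L(0,0,0))
print('t',bot.get_obs()['tcp_pos'])
for n in("scene","top"): cv2.imwrite(f"pics/{n}11.png",bot.grab_frame(n)[:,:,::-1])
E
```

```text
t 10.68 shift [305.6  59.7 -73.6] twist opts [np.float64(179.96), np.float64(-0.04)] loc [-74.9  61.  305.1] F [-0.2 -0.3 -1.5] grip 13.3
toolx [ 0.004 -0.004 -1.   ] tooly [-0.001 -1.     0.004] toolz [-1.     0.001 -0.004] q [ 35.7   2.7 -10.3  96.    0.5  81.  -51.8]
t [ 447.41989561 -265.4371739   305.0598828 ]
```

View pics/scene11.png

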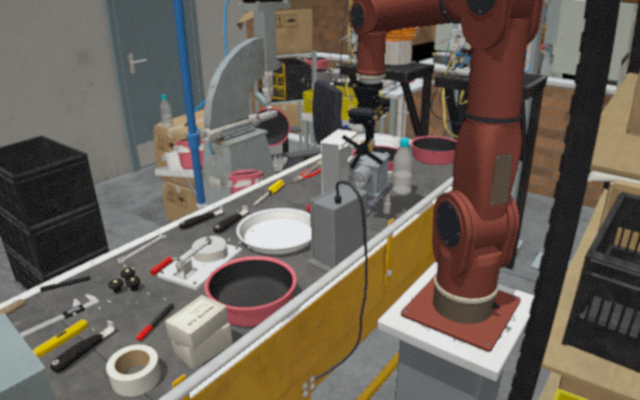

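View pics/top11.png

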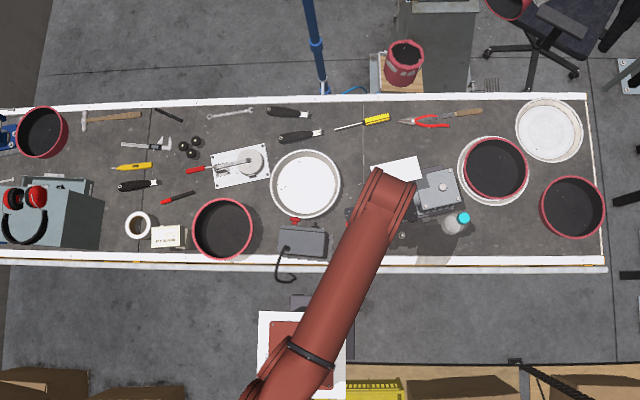

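```bash
python3 - <<'E'
from h import *
t=cv2.imread('pics/top11.png')
h=cv2.cvtColor(t,cv2.COLOR_BGR2HSV)
m=((h[...,1]<40)&(h[...,2]>150)).astype(np.uint8)
m[:,:255]=0;m[:,345:]=0;m[:140]=0;m[225:]=0
cs,_=cv2.findContours(m,cv2.RETR_EXTERNAL,cv2.CHAIN_APPROX_NONE);c=max(cs,key=cv2.contourArea)
e=cv2.fitEllipse(c);print(e,onz('top',e[0],36))
x,y,w,hh=cv2.boundingRect(c);print(x,y,w,hh,onz('top',(x,e[0][1]),36),onz('top',(x+w,e[0][1]),36))
print('box',tri((335,210),(277,257)),tri((367,191.5),(329,258)),tri((311,202),(280,226)))
c=cv2.resize(t[150:270,260:370],None,fx=5,fy=5,interpolation=cv2.INTER_CUBIC);cv2.imwrite('pics/t12.png',c)
E
```

```text
((299.2861022949219, 179.68408203125), (66.58085632324219, 89.53862762451172), 126.01814270019531) [627.34447714  13.50329008  36.        ]
255 143 85 76 [628.5025242  180.60747701  36.        ] [ 626.4338216  -136.82454147   36.        ]
box (array([340.52703311,  57.78434036, 198.67191891]), np.float64(9.252977616568195)) (array([ 342.54069173, -107.18765253,  190.11092008]), np.float64(15.670398300399402)) (array([435.52947346,  48.56361847, 192.91334376]), np.float64(3.9004059567773495))
```

View pics/t12.png

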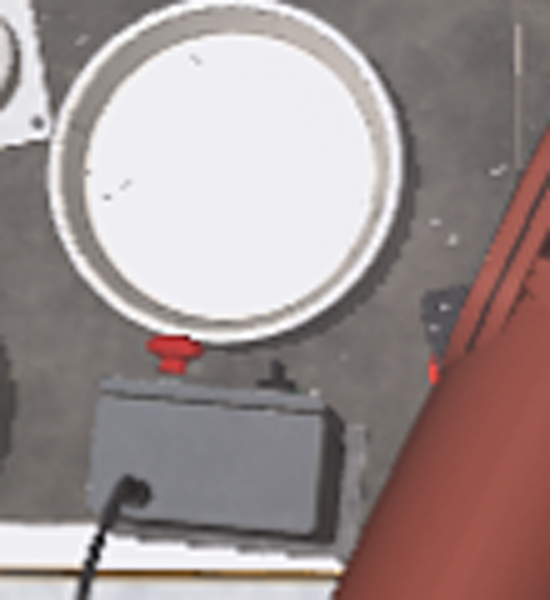

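```bash
python3 - <<'E'
from h import *
t=cv2.imread('pics/scene11.png')
c=cv2.resize(t[80:200,320:430],None,fx=5,fy=5,interpolation=cv2.INTER_CUBIC);cv2.imwrite('pics/s12.png',cv2.convertScaleAbs(c,alpha=1.7,beta=20))
print(onz('top',(305.2,183.5),36), AX.T@onz('top',(305.2,183.5),36))
P=bot.get_obs()['tcp_pos'];
for a in (0,-20):
    hub=P+AX@[-58*np.sin(np.radians(a)),0,-58*np.cos(np.radians(a))]
    print(a,(proj('scene',[P,hub]+[hub+AX@[78*np.sin(np.radians(a+90*k)),0,78*np.cos(np.radians(a+90*k))] for k in range(4)])-[320,80])*5)
E
```

```text
[612.80526486  -8.82350026  36.        ] [ 595.24182379 -145.92915411   36.        ]
0 [[244.67828953 271.40825701]
 [242.41648565 359.03006563]
 [245.45229383 240.6082266 ]
 [127.89520303 343.80782894]
 [239.34546065 472.91637442]
 [361.20174567 374.95821288]]
-20 [[244.67828953 271.40825701]
 [212.99758159 349.90143991]
 [255.86161918 243.67036865]
 [106.2834039  296.56153718]
 [172.11362321 451.01586819]
 [321.95516898 404.56557576]]
```

View pics/s12.png

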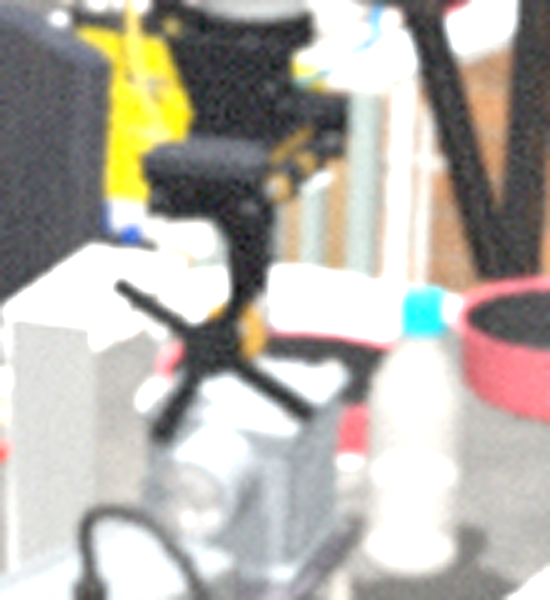

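{"fn": "drive_tool", "kwargs": {"rows": [[-1, -5, -8, -8, 0], [-1, -10, -24, -22, 0], [-1, -15, -46, -42, 0], [-1, -20, -72, -66, 0], [-1, -20, -100, -92, 0], [-1, -20, -130, -120, 0], [-1, -20, -160, -146, 0], [-1, -20, -188, -171, 0], [-1, -20, -212, -193, 0], [-1, -20, -232, -211, 0], [-1, -20, -244, -222, 0], [-1, -20, -248, -226, 0]]}}

```text
time: 11.78
tcp_pos: [611.7, 32.6, 318.5]
tcp_rot: [-49.7, 89.8, 143.6]
ft_force: [0.2, 0.2, -3.0]
grip_width: 13.7
```

{"fn": "drive_tool", "kwargs": {"rows": [[-1, 10, 0, 0, 0], [-1, 30, 0, 0, 0], [-1, 55, 0, 0, 0], [-1, 80, 0, 0, 0], [-1, 105, 0, 0, 0], [-1, 130, 0, 0, 0], [-1, 145, 0, 0, 0], [-1, 150, 0, 0, 0], [-1, 150, 0, 0, 0]]}}

```text
time: 12.53
tcp_pos: [610.2, 26.3, 168.4]
tcp_rot: [-4.1, 89.8, -171.2]
ft_force: [0.1, -1.1, -3.0]
grip_width: 13.9
```

```bash
python3 - <<'E'
from h import *
goto(L(151,309,130))
for n in("scene","top"): cv2.imwrite(f"pics/{n}13.png",bot.grab_frame(n)[:,:,::-1])
s=cv2.imread('pics/scene13.png')
c=cv2.resize(s[110:260,210:350],None,fx=4,fy=4,interpolation=cv2.INTER_CUBIC);cv2.imwrite('pics/s13.png',cv2.convertScaleAbs(c,alpha=1.3,beta=10))
P=bot.get_obs()['tcp_pos']
for a in (-15,-22,-30):
    hub=P+AX@[-58*np.sin(np.radians(a)),0,-58*np.cos(np.radians(a))]
    print(a,((proj('scene',[P,hub]+[hub+AX@[78*np.sin(np.radians(a+90*k)),0,78*np.cos(np.radians(a+90*k))] for k in range(4)])-[210,110])*4).round().tolist())
E
```

```text
t 12.53 shift [38.4 -0.1 -2.1] twist opts [np.float64(179.92), np.float64(-0.08)] loc [149.1 308.9 168.4] F [-0.2 -1.1 -3. ] grip 13.9
toolx [-0.004  0.    -1.   ] tooly [-0.001 -1.    -0.   ] toolz [-1.     0.001  0.004] q [ 13.   19.4 -24.2  93.7   8.4  68.9 -90.2]
-15 [[234.0, 324.0], [222.0, 388.0], [239.0, 302.0], [136.0, 348.0], [205.0, 470.0], [310.0, 430.0]]
-22 [[234.0, 324.0], [214.0, 384.0], [242.0, 303.0], [131.0, 334.0], [188.0, 461.0], [299.0, 435.0]]
-30 [[234.0, 324.0], [205.0, 378.0], [245.0, 305.0], [127.0, 318.0], [168.0, 447.0], [285.0, 440.0]]
```

View pics/s13.png

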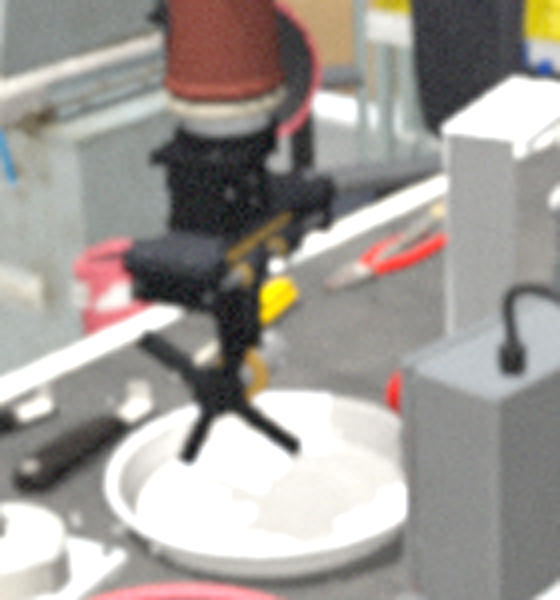

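View pics/top13.png

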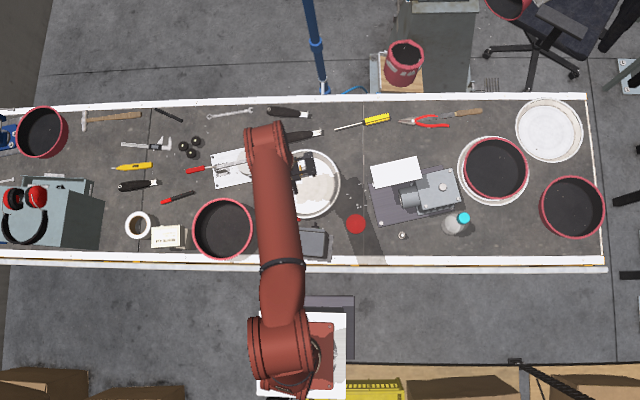

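{"fn": "drive_tool", "kwargs": {"rows": [[-1, 8, 0, 0, 0], [-1, 18, 0, 0, 0], [-1, 27, 0, 0, 0], [-1, 32, 0, 0, 0], [-1, 34, 0, 0, 0], [-1, 35, 0, 0, 0], [-1, 36, 0, 0, 0], [-1, 36, 0, 0, 0]]}}

```text
time: 13.3
tcp_pos: [611.9, 27.9, 134.7]
tcp_rot: [-172.7, 90.0, 20.2]
ft_force: [0.2, 0.2, -2.4]
grip_width: 13.6
```

```bash
cat > look2.py <<'E'
from h import *
import sys
goto(L(151,309,130))
if len(sys.argv)>1:
    s=bot.grab_frame('scene')[:,:,::-1]
    c=cv2.resize(s[120:260,210:350],None,fx=4,fy=4,interpolation=cv2.INTER_CUBIC);cv2.imwrite(f'pics/{sys.argv[1]}.png',cv2.convertScaleAbs(c,alpha=1.1,beta=10))
E
python3 look2.py
```

```text
t 13.3 shift [4.7 1.  0.1] twist opts [np.float64(-179.99), np.float64(0.01)] loc [151.1 310.  134.7] F [ 0.3  0.2 -2.4] grip 13.6
toolx [ 0.  0. -1.] tooly [ 0. -1. -0.] toolz [-1. -0. -0.] q [ 12.7  21.1 -24.   95.7   9.3  65.2 -90.9]
```

Not yet touching; ease down further.

{"fn": "drive_tool", "kwargs": {"rows": [[-1, 1, 0, 0, 0], [-1, 2, 0, 0, 0], [-1, 3, 0, 0, 0], [-1, 4, 0, 0, 0], [-1, 4, 0, 0, 0]]}}

```text
time: 13.72
tcp_pos: [611.9, 27.8, 130.8]
tcp_rot: [156.5, 90.0, -10.6]
ft_force: [-0.6, -0.6, 0.8]
grip_width: 13.4
```

```bash
python3 look2.py s14
```

```text
t 13.72 shift [0.8 0.9 0.1] twist opts [np.float64(180.0), np.float64(-0.0)] loc [151.1 309.9 130.8] F [-0.7 -0.5  0.8] grip 13.4
toolx [ 0. -0. -1.] tooly [-0. -1.  0.] toolz [-1.  0. -0.] q [ 12.6  21.3 -24.   95.9   9.4  64.8 -91. ]
```

View pics/s14.png

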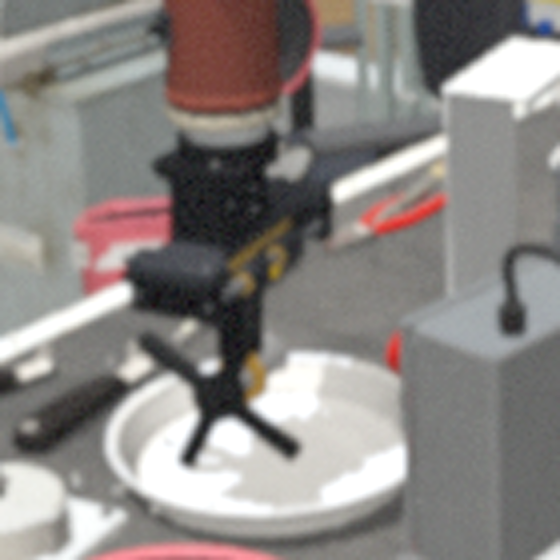

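{"fn": "drive_tool", "kwargs": {"rows": [[-1, 1.6, 0, 4.3, 0], [-1, 3.4, 0, 8.7, 0], [-1, 5.4, 0, 13, 0], [-1, 7.5, 0, 17.1, 0], [-1, 10, 0, 21.2, 0], [-1, 12.3, 0, 25.1, 0], [-1, 14.8, 0, 29, 0], [-1, 17.3, 0, 32.8, 0], [-1, 20, 0, 36.5, 0], [-1, 22.8, 0, 40.1, 0], [-1, 25, 0, 43, 0], [-1, 25, 0, 43, 0]], "grip_force": 15}}

```text
time: 14.77
tcp_pos: [572.3, 18.6, 108.3]
tcp_rot: [170.9, 89.6, 3.9]
ft_force: [3.2, 1.8, 14.0]
grip_width: 13.8
```

```bash
python3 look2.py s15
```

```text
t 14.77 shift [-21.5   0.8 -40.7] twist opts [np.float64(-180.0), np.float64(0.0)] loc [110.5 309.8 108.3] F [ 3.5  1.  14. ] grip 13.8
toolx [ 0.007 -0.001 -1.   ] tooly [ 0.    -1.     0.001] toolz [-1.    -0.    -0.007] q [ 14.4  18.  -24.3 103.1   8.5  60.3 -90.1]
```

View pics/s15.png

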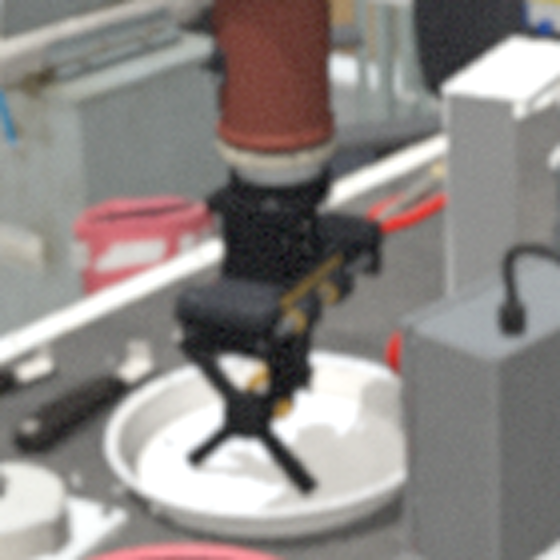

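{"fn": "drive_tool", "kwargs": {"rows": [[-1, -1.5, 0, 0, 0], [-1, -2, 0, 0, 0], [-0.55, -2, -2, 0, 0], [-0.4, -2, -6, 0, 0], [-0.17, -3, -11, 0, 0], [-0.17, -4, -11, 0, 0], [-0.17, -4, -11, 0, 0]], "grip_force": 5}}

```text
time: 15.4
tcp_pos: [567.0, 29.4, 109.4]
tcp_rot: [-17.3, 90.0, 175.7]
ft_force: [0.2, -0.0, -0.6]
grip_width: 34.2
```

```bash
python3 look2.py s16
```

```text
t 15.4 shift [-20.6  12.6 -43.3] twist opts [np.float64(-179.94), np.float64(0.06)] loc [107.7 321.6 109.4] F [ 0.2 -0.1 -0.6] grip 34.2
toolx [-0.001  0.    -1.   ] tooly [ 0.001 -1.    -0.   ] toolz [-1.    -0.001  0.001] q [ 13.6  17.8 -24.7 103.3   8.4  60.8 -91.2]
```

View pics/s16.png

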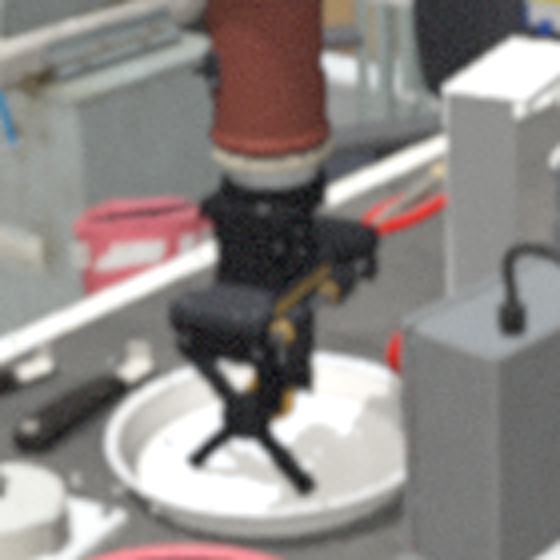

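{"fn": "drive_tool", "kwargs": {"rows": [[-0.17, 0, 3, 0, 0], [-0.17, 0, 6, 0, 0], [-0.17, 0, 9, 0, 0], [-0.17, 0, 12, 0, 0], [-0.17, 0, 15, 0, 0], [-0.17, 0, 18, 0, 0], [-0.17, 0, 21, 0, 0], [-0.17, 0, 24, 0, 0], [-0.17, 0, 24, 0, 0]]}}

```text
time: 16.2
tcp_pos: [572.9, 4.6, 109.5]
tcp_rot: [64.9, 90.0, -102.2]
ft_force: [-0.1, -0.6, -0.9]
grip_width: 36.4
```

```bash
python3 look2.py s17
```

```text
t 16.2 shift [-20.5 -13.  -43.1] twist opts [np.float64(179.95), np.float64(-0.05)] loc [107.9 296.  109.5] F [-0.2 -0.5 -0.9] grip 36.4
toolx [-0. -0. -1.] tooly [-0.001 -1.     0.   ] toolz [-1.     0.001  0.   ] q [ 15.4  18.2 -23.9 102.7   8.3  60.9 -88.6]
```

View pics/s17.png

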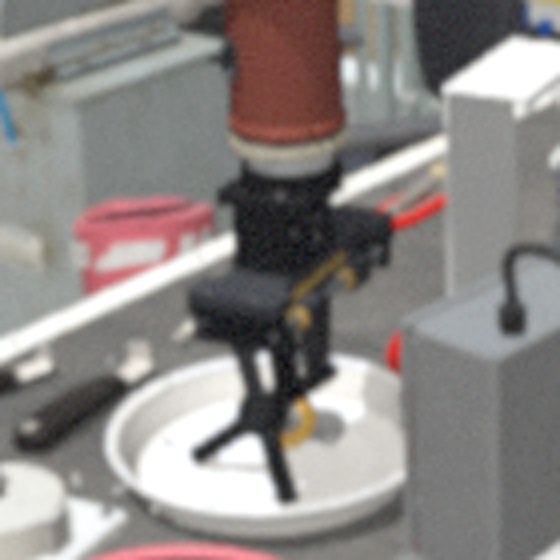

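{"fn": "drive_tool", "kwargs": {"rows": [[-0.17, 0, 3, 0, 0], [-0.17, 0, 6, 0, 0], [-0.17, 0, 9, 0, 0], [-0.17, 0, 12, 0, 0], [-0.17, 0, 15, 0, 0], [-0.17, 0, 18, 0, 0], [-0.17, 0, 18, 0, 0]]}}

```text
time: 16.83
tcp_pos: [576.9, -12.8, 109.5]
tcp_rot: [38.8, 90.0, -128.3]
ft_force: [-0.2, -0.1, 0.1]
grip_width: 36.2
```

```bash
python3 look2.py s18; python3 - <<'E'
from h import *
t=bot.grab_frame('top')[:,:,::-1]
cv2.imwrite('pics/t18.png',cv2.resize(t[130:250,250:360],None,fx=5,fy=5,interpolation=cv2.INTER_CUBIC))
E
```

```text
t 16.83 shift [-20.5 -30.8 -43.1] twist opts [np.float64(179.96), np.float64(-0.04)] loc [107.9 278.2 109.5] F [-0.2 -0.1  0.1] grip 36.2
toolx [-0. -0. -1.] tooly [-0.001 -1.     0.   ] toolz [-1.     0.001  0.   ] q [ 16.6  18.6 -23.4 102.1   8.3  61.  -86.8]
```

View pics/s18.png

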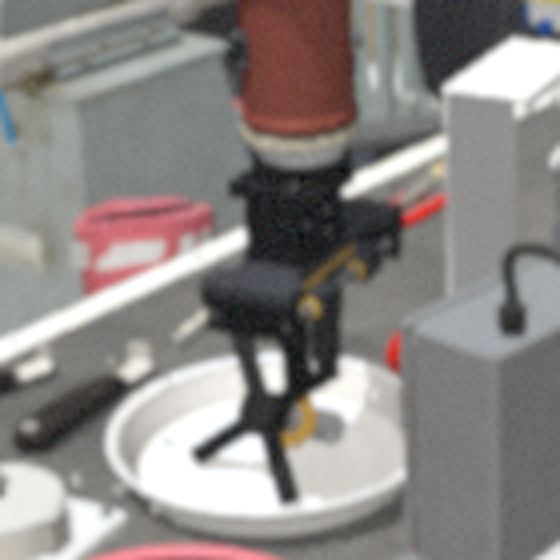

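View pics/t18.png

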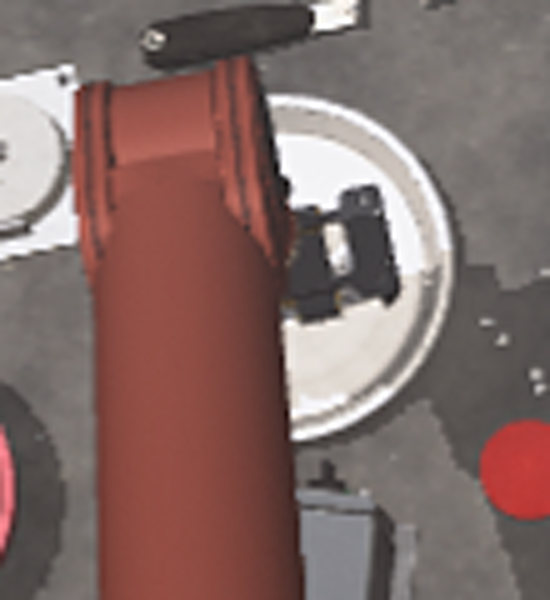

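{"fn": "drive_tool", "kwargs": {"rows": [[-0.17, 0, -4, 0, 0], [-0.17, 0, -9, 0, 0], [-0.17, -3, -9, 0, 0], [-0.17, -8, -9, 0, 0], [-0.17, -14, -9, 0, 0], [-0.17, -22, -9, 0, 0], [-0.17, -32, -9, 0, 0], [-0.17, -32, -9, 0, 0]]}}

```text
time: 17.6
tcp_pos: [576.2, -3.3, 144.3]
tcp_rot: [164.8, 89.8, -2.3]
ft_force: [0.2, -0.3, 0.8]
grip_width: 36.4
```

```bash
python3 look2.py s19
```

```text
t 17.6 shift [ 14.5 -21.4 -41.7] twist opts [np.float64(179.99), np.float64(-0.01)] loc [109.3 287.6 144.3] F [ 0.2 -0.4  0.8] grip 36.4
toolx [ 0.003 -0.001 -1.   ] tooly [-0.    -1.     0.001] toolz [-1.     0.    -0.003] q [ 16.3  16.3 -23.9 100.5   7.3  64.5 -87. ]
```

View pics/s19.png

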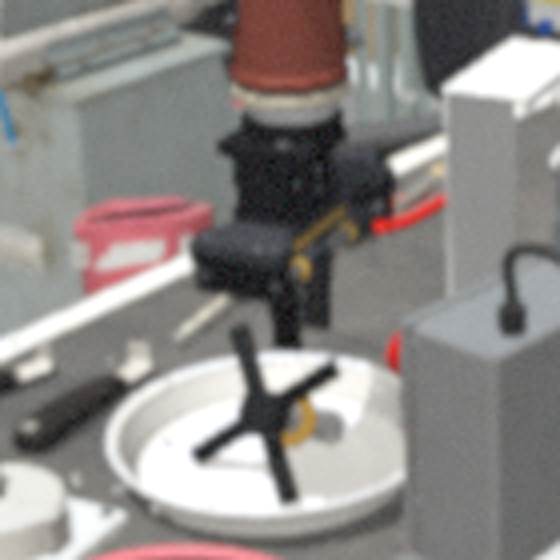

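Plug rests on its own in the tray, at about (262,408) in the crop, and the fingers are clear above it. Retreat upward and back.

{"fn": "drive_tool", "kwargs": {"rows": [[-0.17, -15, 0, 0, 0], [-0.17, -40, 0, 0, 0], [-0.17, -70, 0, 0, 0], [-0.17, -100, 0, 0, 0], [-0.17, -130, 0, 0, 0], [-0.17, -160, 20, 0, 0], [-0.17, -180, 50, 0, 0], [-0.17, -180, 85, 0, 0], [-0.17, -180, 120, 0, 0], [-0.17, -180, 155, 0, 0], [-0.17, -180, 190, 0, 0], [-0.17, -180, 190, 0, 0]]}}

```text
time: 18.65
tcp_pos: [616.6, -197.6, 320.0]
tcp_rot: [45.2, 89.8, -122.4]
ft_force: [-0.2, -1.0, -0.4]
grip_width: 36.2
```

{"fn": "drive_tool", "kwargs": {"rows": [[-0.17, 0, 0, 0, 0], [-0.17, 0, 0, 0, 0], [-0.17, 0, 0, 0, 0], [-0.17, 0, 0, 0, 0], [-0.17, 0, 0, 0, 0]]}}

```text
time: 19.07
tcp_pos: [617.5, -187.2, 321.9]
tcp_rot: [176.5, 90.0, 9.5]
ft_force: [0.0, -0.1, -0.7]
grip_width: 36.0
```

```bash
python3 - <<'E'
from h import *
goto(L(0,0,0))
for n in("scene","top"): cv2.imwrite(f"pics/{n}20.png",bot.grab_frame(n)[:,:,::-1])
s=cv2.imread('pics/scene20.png');t=cv2.imread('pics/top20.png')
c=np.hstack([cv2.resize(s[120:260,210:430],None,fx=3,fy=3)[:, :],])
cv2.imwrite('pics/s20.png',c)
E
```

```text
t 19.07 shift [321.8  99.  108.7] twist opts [np.float64(-179.9), np.float64(0.1)] loc [108.4  99.2 321.9] F [ 0.  -0.1 -0.7] grip 36.0
toolx [ 0. -0. -1.] tooly [ 0.002 -1.     0.   ] toolz [-1.    -0.002 -0.   ] q [ 26.4  18.2 -17.9  76.4   5.5  86.2 -68. ]
```

View pics/s20.png

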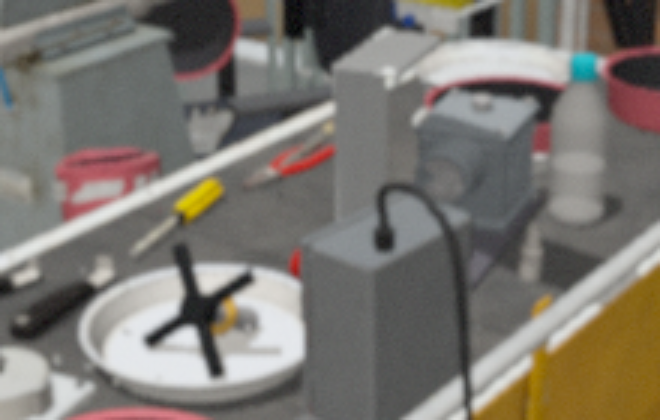

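View pics/top20.png

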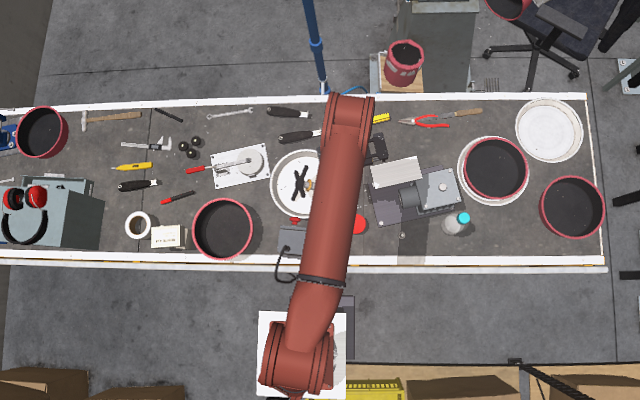

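```bash
python3 -c "
from workcell import bot
print(bot.finish_job())"
```

```text
the job is handed in; nothing more can be done
None
```

The drain plug is out of the port and lying in the near aluminium tray, and the job was handed in at about 19 s of the 64 s allowed.

**Unscrewing:** The moves on offer could not lean the hand. I therefore worked straight down on the spokes on the robot's side of the guard:
- Pinched spoke 1 and turned the plug about 45°.
- Pushed spoke 1 with the closed fingers to about 67°.
- Pinched spoke 4 and turned it to about 135°, by which point the plug was about 9 mm out.

**Drawing out and placing:** It drew straight out with almost no pull. I set its lower spokes on the tray floor, then let it lean over slowly until the shank side rested.

**Last checks:**
- The final pictures show the plug lying still in the tray and the port empty.
- The bottle and rivet set look unmoved. The tin is partly hidden by the arm, but its visible edge is where it was.
- The arm is clear of everything, and the force reading is near zero.
- The largest wrist force I saw at the end of a move was about 14 N, when the spokes met the tray floor. Forces during moves were not recorded.
- The plug turned a little about the vertical as it leaned over. No check failed.

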